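# Fit the glass guard and draw the dough press's plunger to its fill ring

### The arm

A 7-joint arm with a two-finger parallel gripper is mounted at the origin on the work surface. World frame = base frame: x ahead of the robot, y to its left, z up, the work surface at z = 0. Lengths are in m, angles in rad, forces in N, time in s.
With the tool pointing down it reaches from about 0.4 to 0.875 m from the base axis. Payload 19.3 kg.
Tool frame: the origin (TCP) lies on the centre line of the jaws, within the pads' length; the fingertips stand 8 mm ahead of it and the grasp point (between the pads) lies 11 mm behind it; z points along the fingers, y is the line along which they close (so a half turn about z gives the same grasp; the last joint's range is limited). The gripper opens to 85 mm and grips with 20 to 120 N. Pads are 22 mm wide; open, the fingers measure 114 mm over their backs; the gripper's body (76 mm by 85 mm) begins 54 mm behind the grasp point. The pads swing forward as they close: fully open they stand 13 mm farther back than shut.
Start: joints at [-1.392, 0.521, -0.036, 1.599, 0.021, 1.021, -0.113], TCP at [0.154, 0.606, 0.239] pointing down, gripper open.
Joint ranges: [-2.91, 2.91], [-0.3, 2.13], [-1.5, 1.42], [0.17, 2.43], [-1.26, 4.41], [0.16, 1.93], [-2.52, 2.52]. Speed limits (rad/s): [1.89, 1.89, 2.39, 2.39, 3.01, 3.01, 3.01].

### API

Orientations are given as [roll, pitch, yaw] about the fixed x, y, z axes, in that order (R = Rz(yaw) Ry(pitch) Rx(roll)).
In Python, from workcell import status, grab_frame, camera_params, bot, search_frame, silhouettes gives the robot as it stands.
- The arm moves only by the shell command python3 -m creep 'ROWS' [FORCE]. ROWS is JSON, a list of rows, each a list of 5 numbers: the shift along the tool's x, y, z in units of 60 mm (1.0 is 60 mm), then the turn about the tool's z in units of 8 degrees (1.0 is 8 degrees), then the opening, from 0 (shut) to 1 (fully open). In form: [[x, y, z, twist, hand], ...]. A call has 1 to 5 rows; each row is the pose to reach, as a shift and turn from the pose commanded when the call began, along the tool's axes at that moment; what a row does not reach only later rows make up. A row lasts 1/8 s, in which the tool goes at most 62.5 mm and 10.7 degrees, less where a joint would pass 70% of its speed; a pose out of reach is approached as far as the arm can. A call with a gripper value outside its range is refused whole. The fingers move at their own pace and stop on an object; FORCE is the grip in N (left out, the last holds). Time passes only in rows, so rows that repeat a pose let the fingers close. It gives the time, the measured TCP pose, the force, the opening and the grip force at its end, in the units of the state.
- status.observe(): the state, without advancing time (a new reading comes with each control period).
- grab_frame(name): name is "scene" or "top" or "wrist"; returns the picture (400x640x3 uint8, blue, green, red); there is no depth.
- camera_params(name): a dict with "K" (3x3 intrinsics, pixels), "rvec" (rotation vector, rad) and "tvec" (3), from world to camera coordinates, as OpenCV has them; the wrist camera has in their place "tool_from_camera" (4x4, takes a point from camera to tool coordinates, whose origin is the TCP and whose axes are the flange's). Camera axes: x right, y down, z forward; pixel columns grow to the right and rows downward; lengths in m; the calibration is good to about 2 mm. The wrist camera is an equidistant fisheye: a pixel r from the principal point sees the ray r / f radians off the axis. A picture is of the moment at which its call begins: read the wrist's pose just before it. camera_params takes no time and is no camera call.
- bot.job_done(): hands the job in; it is judged then, once.
Trained networks look in the newest picture that a camera, given by its name, has taken for a name from the list of things; names that differ only in an ending like _2 or _b are one class to them, and where a whole thing is asked for, a point or a joint stands for the part that bears it (a point fixed in the world has none). Each returns a list of dicts, best first, with "p" (0 to 1); they miss things now and then, are a little off and sometimes report something else, mostly with a low value. They report only what shows in the picture. A call takes as long as a camera call. They do not tell look-alikes from the thing itself.
- search_frame(camera, name): "extent" ([left, top, right, bottom] as shares, 0 to 1, of the picture: columns of its width, rows of its height, round what is visible of it).
- silhouettes(camera, name): "mask" (400x640 bool, what is visible of it) and "extent" ([left, top, right, bottom] as shares, 0 to 1, of the picture: columns of its width, rows of its height, round what is visible of it).
The state is a dict: "clock": time; "qpos": joint angles; "qd": joint speeds; "joint_efforts": joint torques, N m; "position": TCP position; "tool_rot": TCP orientation; "force": force on the tool from outside, world axes, zero at the start; "moment": the same for the moment, N m; "grip_width": finger opening in m; "finger_force": force on a finger pad.
Only numpy, scipy, OpenCV 4.12 (cv2) and the standard library are available. Lean on these libraries where they do the work, as an engineer would, in place of code of your own. Each camera call takes 0.05 s, during which the arm holds its last target. There are 200 camera calls.

### The job

Get the dough press ready for filling. Take the glass guard out of the plate rack, holding it by its two upright edges only so that nothing of the robot touches the glass faces, and lower it fully home in the groove on the press's base before letting go of it. Then take the plunger by its knob, draw it straight along the leaning barrel, without wrenching it sideways, until the dark ring round the rod is level with the barrel's mouth, and finish while still holding it there; never pull it right out, and leave the other things in their places.

Things in the scene. Friction and masses are not known exactly. Their poses are not given: they have to be found in the camera images.
- press: Dough press, fixed to the counter: grey base plate 140 (its x) by 220 (its y) by 15 mm. Origin under the base's centre, z up, its front (-x) towards the robot, turned up to 0.3 rad. At y = +55 mm stands the leaning steel barrel; at y = -55 mm runs the guard's groove. Press and rack may stand on either side of the robot.
- barrel: Steel barrel of the press, 48 mm across and 100 mm long, leaning 20 degrees from vertical towards the press's -x. Origin at the centre of its open mouth (at x -12, y 55, z 135 mm in the press's frame); its z points out of the bore along the bore's axis, its y is the press's y. Bore 19.5 mm across, 90 mm deep.
- groove (a point): Centre of the floor of the guard's groove on the press, 15 mm above the counter; axes as the press. The groove runs along x between two aluminium cheeks 86 mm long, 7 mm apart, 22 mm high, with flared lips above them up to 32 mm over the groove's floor; low end stops leave 70 mm of length.
- knob (a point): Centre of the plunger's black knob, a cylinder 30 mm across and 30 mm long on the end of the steel plunger rod (18 mm across, 140 mm long with the knob, about 0.35 kg, loose: it slides freely, and falls back if let go). z points out along the rod. At the start the plunger rests on the bore's floor, the knob's underside 20 mm outside the mouth and its centre 35 mm outside.
- ring (a point): Centre of the dark ring, 4 mm wide, round the plunger rod, 85 mm down the rod from the knob's centre; z along the rod, outwards. At the start it is hidden 50 mm down the bore.
- guard_mid (a point): Centre of the glass guard, an upright clear pane 62 mm wide (its x), 5 mm thick (its y), 85 mm high (z up), about 70 g, with ground greenish edges 6 mm broad at the two sides. It stands in one of the rack's two slots; the shorter dark wooden board with the round top in the other slot is not wanted. Its two faces are alike, so either way round will do.
- glass: The clear face of that guard, inside its edges; origin at the middle of the guard's underside. The robot must not touch it.
- plunger: The plunger as a whole; origin at the centre of the rod's foot, z outwards along the rod.
- guard: The guard as a whole; origin at the middle of its underside, axes as its centre.
- rack: Low beech plate rack, 90 (x) by 130 (y) by 32 mm high, fixed. Origin under its centre. Two slots along its x at y = -28 and +28 mm, floor 12 mm above the counter, 20 mm deep, 7 mm wide.
- board: Bystander: dark wooden board 62 wide, 5 thick, 78 mm high with a round top, in the rack. Origin under its centre. Leave alone.
- jar: Bystander: glass jar 64 across, 100 mm high. Origin under its centre. Leave alone.
- can: Bystander: can 70 across, 100 mm high. Origin under its centre. Leave alone.
- mug: Bystander: white mug 80 across, 90 mm high. Origin under its centre. Leave alone.
- bowl: Bystander: white bowl 110 across, 50 mm high. Origin under its centre. Leave alone.
- spoon: Bystander: steel spoon with a wooden handle lying on the counter. Origin under its centre. Leave alone.
- pepper: Bystander: pepper jar 38 across, 65 mm high, near the robot. Origin under its centre. Leave alone.
There are look-alikes about, which are no part of the job. Leave any blue or yellow look-alike of the guard alone.

How it is judged:
On the way, in this order (a step that is already met when the one before it is completed fails the run):
1. the guard stands on the groove's floor while the fingers still hold it by its edges (x of guard_mid in the frame of groove between -0.008 and 0.008 m and y of guard_mid in the frame of groove between -0.009 and 0.009 m and z of guard_mid in the frame of groove between 0.036 and 0.0475 m and angle between guard_mid's own z axis and vertical below 0.17 rad and angle between the x axis of guard_mid and the x axis of press, either way round below 0.2 rad and contact force between the fingers and guard above 1 N), for 0.1 s.
2. the guard is let go and stands in the groove (x of guard_mid in the frame of groove between -0.008 and 0.008 m and y of guard_mid in the frame of groove between -0.009 and 0.009 m and z of guard_mid in the frame of groove between 0.036 and 0.0475 m and angle between guard_mid's own z axis and vertical below 0.17 rad and angle between the x axis of guard_mid and the x axis of press, either way round below 0.2 rad and contact force between the fingers and guard below 0.1 N), for 0.2 s.
3. the plunger is held with its ring level with the barrel's mouth (z of ring in the frame of barrel between -0.007 and 0.007 m and x of ring in the frame of barrel between -0.005 and 0.005 m and y of ring in the frame of barrel between -0.005 and 0.005 m and angle between the z axis of ring and the z axis of barrel, either way round below 0.06 rad and contact force between the fingers and plunger above 1 N), for 0.2 s.
At the end, for the whole second after the job is handed in: Guard released, upright (0.17 rad) in the groove: centre within 8 mm along, 9 mm across, 36 to 47.5 mm above its floor, turned under 0.2 rad. Plunger gripped and still: ring within 7 mm of the mouth along the bore, 5 mm of its axis, rod within 0.06 rad of it (all of step 3 and x of guard_mid in the frame of groove between -0.008 and 0.008 m and y of guard_mid in the frame of groove between -0.009 and 0.009 m and z of guard_mid in the frame of groove between 0.036 and 0.0475 m and angle between guard_mid's own z axis and vertical below 0.17 rad and angle between the x axis of guard_mid and the x axis of press, either way round below 0.2 rad and contact force between the arm and guard below 0.1 N and linear speed of plunger below 0.01 m/s); the arm keeps its last pose, push and grip.
It fails at once if the robot touched a glass face of the guard (contact force between any of the fingers, the arm and glass above 0.3 N).
It fails at once if the plunger was pulled right out of the bore or nearly so (ring more than 25 mm past the mouth) (z of ring in the frame of barrel above 0.025 m).
It fails at once if the plunger was wrenched askew in its bore: over 0.06 rad off its axis, over 150 N on the bore, or over 36 N while being drawn (more than 5 mm out) (angle between the z axis of ring and the z axis of barrel, either way round above 0.06 rad or contact force between plunger and barrel above 150 N or (contact force between plunger and barrel above 36 N and z of ring in the frame of barrel above -0.045 m)).
It fails at once if another thing was shifted by more than 30 mm (distance of any of board, jar, can, mug, bowl, spoon, pepper from where it was at the start of the episode above 0.03 m).
It also fails if it takes over 61 s, if anything falls off the work surface, if the arm or the gripper's body presses on something with over 40 N, if the wrist force passes 120 N, or if a joint passes its speed limit or range.

## Working session

There is one attempt and no reset: what is moved stays moved. The work goes in short steps, Python scripts to look and compute and a shell command to move; the robot and the scene stay as the last step left them, time stands still between calls to the robot, and variables do not carry over. Pictures are saved under pics/ and viewed, at most 10 in all, crops included, and the job is handed in when it is done.

```bash
mkdir -p pics; ls
python3 - <<'E'
from workcell import status, grab_frame, camera_params, search_frame
import cv2,numpy as np
s=status.observe();print(s)
for c in("scene","top"):
    im=grab_frame(c);cv2.imwrite(f"pics/{c}0.png",im)
    p=camera_params(c);print(c,{k:np.round(v,4).tolist() if not isinstance(v,str) else v for k,v in p.items()})
    for n in("press","barrel","guard","board","rack","knob","groove","jar","can","mug","bowl","pepper","spoon"):
        try:
            print(n,[(round(d['p'],2),np.round(np.array(d['extent'])*[640,400,640,400]).astype(int).tolist()) for d in search_frame(c,n)[:3]])
        except Exception as e: print(n,e)
print(camera_params("wrist"))
E
```

```text
pics
{'clock': 0.0, 'qpos': array([-1.39220701,  0.52202026, -0.03628861,  1.59998904,  0.02119956,
        1.02111003, -0.11279581]), 'qd': array([-0.00018086, -0.00121018,  0.00128108,  0.00069154, -0.00105298,
       -0.00124109, -0.00025738]), 'joint_efforts': array([ 1.36466715e-03, -9.27095389e+01,  1.98000513e+00, -3.69921434e+01,
        1.78528426e-02,  7.96361302e-03, -9.13049962e-05]), 'position': array([0.15387114, 0.60542825, 0.23872907]), 'tool_rot': array([-3.14045521e+00,  1.00568632e-04,  2.89276340e+00]), 'force': array([-0.17751085,  0.28732786,  0.62135656]), 'moment': array([-0.00365004,  0.01023311, -0.02308741]), 'finger_force': 0.0, 'grip_width': 0.0853097158874198}
scene {'K': [[510.3378, 0.0, 312.4873], [0.0, 510.3378, 209.1355], [0.0, 0.0, 1.0]], 'rvec': [2.4745, 0.7368, -0.2011], 'tvec': [-0.4757, -0.2116, 1.7209]}
press [(0.76, [226, 224, 311, 314])]
barrel [(0.69, [267, 229, 294, 257])]
guard [(0.83, [360, 149, 385, 167]), (0.68, [341, 161, 354, 183]), (0.68, [340, 133, 351, 163])]
board [(0.63, [329, 180, 346, 197]), (0.16, [337, 160, 356, 187])]
rack [
[... 953 characters left out ...]
246])]
bowl [(0.95, [457, 204, 496, 248]), (0.28, [141, 201, 155, 274])]
pepper [(0.59, [293, 259, 308, 275]), (0.33, [217, 123, 253, 153])]
spoon [(0.97, [138, 203, 153, 274])]
{'K': array([[309.70691629,   0.        , 323.006013  ],
       [  0.        , 309.70691629, 198.90945093],
       [  0.        ,   0.        ,   1.        ]]), 'tool_from_camera': array([[-1.21473030e-03, -9.60810390e-01, -2.77203751e-01,
         7.02819001e-02],
       [ 9.99999224e-01, -1.24356244e-03, -7.17942902e-05,
         1.75157558e-04],
       [-2.75739473e-04, -2.77203623e-01,  9.60811155e-01,
        -1.34507063e-01],
       [ 0.00000000e+00,  0.00000000e+00,  0.00000000e+00,
         1.00000000e+00]])}
```

Run:
```python
import cv2,numpy as np
a=cv2.imread("pics/scene0.png")[95:345,210:430];b=cv2.imread("pics/top0.png")[100:290,120:510]
cv2.imwrite("pics/a.png",cv2.resize(a,None,fx=2.4,fy=2.4,interpolation=2));cv2.imwrite("pics/b.png",cv2.resize(b,None,fx=2,fy=2,interpolation=2))
```

```text
(no output)
```

View pics/a.png

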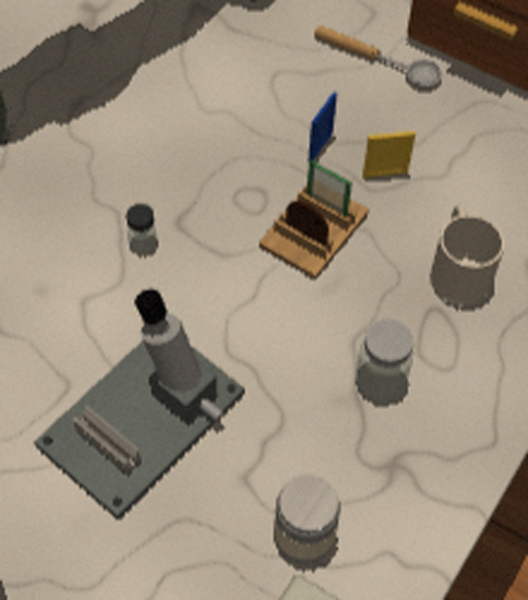

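View pics/b.png

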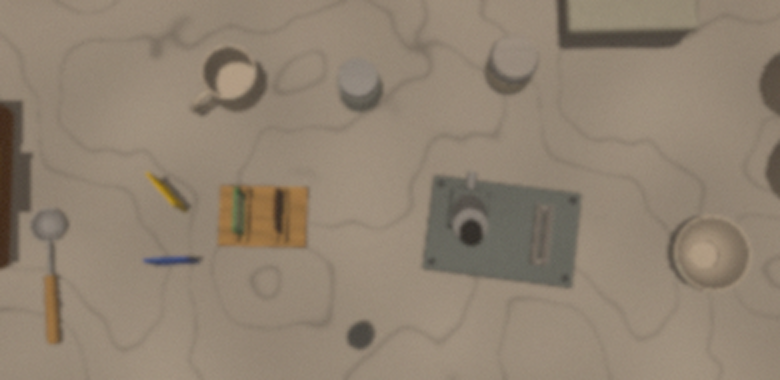

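The guard is the clear pane with green edges in the rack, at scene (347,173) and top (239,206). The blue (344,147) and yellow (372,158) panes stand outside the rack, and the dark round-topped board is in the other slot. I'll compute positions from these.

```bash
cat > h.py <<'E'
import numpy as np,cv2
from scipy.spatial.transform import Rotation as R
from workcell import status,grab_frame,camera_params
def ray(c,uv,pose=None):
    p=camera_params(c)if pose is None or c!='wrist' else camera_params('wrist')
    K=p['K']; uv=np.atleast_2d(uv).astype(float)
    d=np.c_[(uv[:,0]-K[0,2])/K[0,0],(uv[:,1]-K[1,2])/K[1,1],np.ones(len(uv))]
    if c=='wrist':
        r=np.hypot(d[:,0],d[:,1]); s=np.where(r>0,np.sin(r)/np.maximum(r,1e-9),1)
        d=np.c_[d[:,0]*s,d[:,1]*s,np.cos(r)]
        T=np.eye(4);T[:3,:3]=R.from_euler('xyz',pose[1]).as_matrix();T[:3,3]=pose[0]
        T=T@p['tool_from_camera'];return T[:3,3],d@T[:3,:3].T
    M=cv2.Rodrigues(np.array(p['rvec'],float))[0];t=np.array(p['tvec'],float).ravel()
    return -M.T@t,d@M
def onz(c,uv,z,pose=None):
    o,d=ray(c,uv,pose);return o+d*((z-o[2])/d[:,2])[:,None]
def proj(c,X,pose=None):
    p=camera_params(c);X=np.atleast_2d(X).astype(float)
    if c!='wrist':return cv2.projectPoints(X,np.array(p['rvec'],float),np.array(p['tvec'],float),p['K'],None)[0][:,0]
    T=np.eye(4);T[:3,:3]=R.from_euler('xyz',pose[1]).as_matrix();T[:3,3]=pose[0]
    T=np.linalg.inv(T@p['tool_from_camera']);Y=X@T[:3,:3].T+T[:3,3]
    rr=np.hypot(Y[:,0],Y[:,1]);th=np.arctan2(rr,Y[:,2]);K=p['K']
    return np.c_[K[0,2]+K[0,0]*th*Y[:,0]/rr,K[1,2]+K[1,1]*th*Y[:,1]/rr]
def wshot(name):
    s=status.observe();im=grab_frame('wrist');cv2.imwrite(f'pics/{name}.png',im);np.save(f'pics/{name}.npy',np.array([s['position'],s['tool_rot']]));return im
E
python3 - <<'E'
from h import *
np.set_printoptions(precision=4,suppress=True)
pr=onz('top',[(338,188),(410,197),(406,243.5),(331.5,234)],.015)
rk=onz('top',[(230,192.5),(274,193),(273.5,224),(229,223)],.032)
for q in(pr,rk):
    print(q[:,:2].tolist(),q.mean(0)); e=[np.linalg.norm(q[i]-q[(i+1)%4]) for i in range(4)];print(e)
    v=q[0]-q[1]+q[3]-q[2];print('yaw of y axis',np.arctan2(-v[0],v[1]))
print('scene press',onz('scene',np.array([(37,443),(120,517),(243,390)])/2.4+[210,95],.015))
print('guard top corners scene',onz('scene',np.array([(310,163),(351,186)])/2.4+[210,95],.097))
print('guard mid top', onz('top',[(240.0,205)],.097))
print('knob end?',onz('top',[(355,216)],.19))
E
```

```text
[[0.621994838513929, -0.10133619663170282], [0.5904448739277026, -0.312474040757358], [0.45456156985795226, -0.2942221935547217], [0.48691173649046743, -0.07850514562840077]] [ 0.5385 -0.1966  0.015 ]
[np.float64(0.21348205893569044), np.float64(0.13710361866566695), np.float64(0.2181292691208544), np.float64(0.1369989100036796)]
yaw of y axis -0.14859643049080193
[[0.6133473745674469, 0.2148400393117494], [0.6089855458905045, 0.08647017610638823], [0.5185543142377317, 0.08889701699608932], [0.5243178617196023, 0.21760768263367333]] [0.5663 0.152  0.032 ]
[np.float64(0.12844394625193564), np.float64(0.0904637895234407), np.float64(0.12883964424215757), np.float64(0.08907252105718086)]
yaw of y axis -0.03936566251325617
scene press [[ 0.4628 -0.2917  0.015 ]
 [ 0.5987 -0.3125  0.015 ]
 [ 0.6273 -0.0999  0.015 ]]
guard top corners scene [[0.5438 0.1844 0.097 ]
 [0.6062 0.1817 0.097 ]]
guard mid top [[0.5685 0.176  0.097 ]]
knob end? [[ 0.5224 -0.1348  0.19  ]]
```

```bash
python3 -m creep '[[-0.84,-0.52,0,1,1],[-1.68,-1.04,0,2,1],[-2.5,-1.56,0,3,1],[-3.35,-2.1,0,4,1],[-4.2,-2.6,0,5,1]]'
cat > go.py <<'E'
import sys;from h import *
# target x y z yaw -> units from the current pose
t=np.array(sys.argv[1:5],float);s=status.observe();p=s['position'];M=R.from_euler('xyz',s['tool_rot']).as_matrix()
d=M.T@(t[:3]-p)/.06;dy=(t[3]-s['tool_rot'][2]+np.pi)%(2*np.pi)-np.pi
print('clock',s['clock'],'pos',p.round(4),'rot',s['tool_rot'].round(3),'q7',s['qpos'][6].round(2),'units',d.round(3),'twist',round(-np.degrees(dy)/8,2),'F',s['force'].round(1),'w',round(s['grip_width'],4))
E
python3 go.py 0.567 0.18 0.2 1.531
```

```text
clock: 2.02
position: [0.3609, 0.391, 0.2396]
tool_rot: [3.141, -0.0, 2.19]
force: [-0.2, 0.7, -0.0]
grip_width: 0.0856
finger_force: 0.0
clock 2.025 pos [0.3609 0.391  0.2396] rot [ 3.141 -0.     2.19 ] q7 -0.23 units [-4.858  0.756  0.659] twist 4.72 F [-0.2  0.7 -0. ] w 0.0856
```

```bash
python3 -m creep '[[-0.97,0.15,0,1,1],[-1.94,0.3,0,2,1],[-2.9,0.45,0,3,1],[-3.9,0.6,0.3,4,1],[-4.85,0.75,0.6,4.7,1]]';python3 -m creep '[[0,0,0,0,1]]';  python3 go.py 0.567 0.18 0.2 1.531
python3 - <<'E'
from h import *
im=wshot('w1')
pose=np.load('pics/w1.npy')
for X in [(0.567,.18,.097),(.567,.124,.09)]: print(proj('wrist',X,pose))
cv2.imwrite('pics/w1b.png',cv2.resize(im[:,:],(800,500),interpolation=2))
E
```

```text
clock: 2.65
position: [0.5676, 0.1813, 0.2032]
tool_rot: [3.141, -0.001, 1.535]
force: [1.1, 1.4, -0.9]
grip_width: 0.0854
finger_force: 0.0
clock: 2.78
position: [0.5681, 0.1781, 0.202]
tool_rot: [-3.141, 0.003, 1.531]
force: [-1.0, 0.5, -0.0]
grip_width: 0.0855
finger_force: 0.0
clock 2.775 pos [0.5681 0.1781 0.202 ] rot [-3.141e+00  3.000e-03  1.531e+00] q7 -0.23 units [ 0.031 -0.019  0.033] twist 0.0 F [-1.   0.5 -0. ] w 0.0855
[[321.57419107 198.14795944]]
[[324.2972412  256.59651322]]
```

View pics/w1b.png

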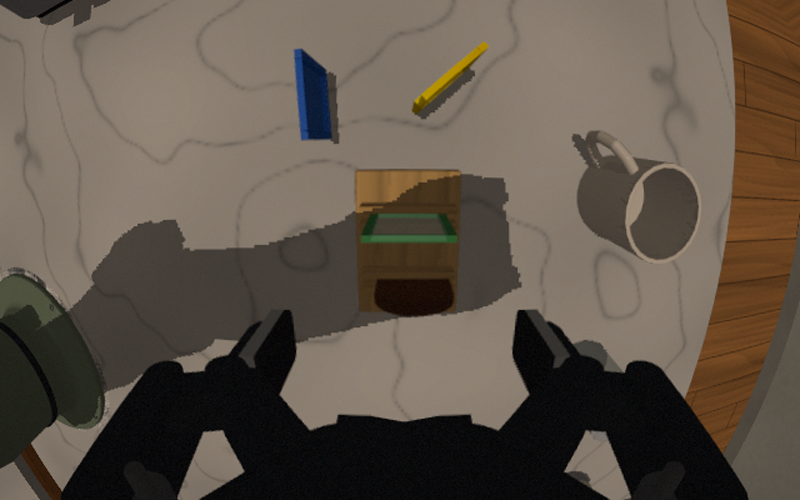

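This shows the guard's top edge as the green strip at about (362–457, 240) in the 800-wide view. The board is below it at (415, 297), and the fingers are centred at about column 404.

Run:
```python
from h import *
im=cv2.imread('pics/w1.png').astype(int);pose=np.load('pics/w1.npy')
g=(im[...,1]-im[...,2]>25)&(im[...,1]-im[...,0]>15);g[:, :200]=0;g[:,450:]=0;g[:150]=0;g[230:]=0
n,l,st,c=cv2.connectedComponentsWithStats(g.astype(np.uint8));
for r in st[1:]:
    if r[4]>20: print(r)
cols=np.where(g.any(0))[0];
# bottom band: top of the guard nearest camera
for u in (cols.min()+3,cols.min()+15,(cols.min()+cols.max())//2,cols.max()-15,cols.max()-3):
    print(u,np.where(g[:,u])[0])
ys=[np.where(g[:,u])[0] for u in range(cols.min()+2,cols.max()-1)]
bot=max(y.max() for y in ys);print(bot)
row=g[bot-3];cc=np.where(row)[0];print(cc.min(),cc.max())
for v in(bot-5.5,bot+.5): print(onz('wrist',[(cc.min()-.0,v),(cc.max()+1,v)],.097,pose).round(4))
```

```text
[303 172  46   2  48]
[289 188  77   6 459]
292 [188 189 190 191 192 193]
304 [172 188 189 190 191 192 193]
327 [172 188 189 190 191 192 193]
350 [188 189 190 191 192 193]
362 [188 189 190 191 192 193]
193
289 365
[[0.5413 0.1899 0.097 ]
 [0.6029 0.1874 0.097 ]]
[[0.541  0.185  0.097 ]
 [0.6029 0.1824 0.097 ]]
```

```bash
python3 -m creep '[[0.12,0.065,0.5,0,1],[0.12,0.065,1.1,0,1],[0.12,0.065,1.7,0,1],[0.12,0.065,2.25,0,1],[0.12,0.065,2.25,0,1]]' 30;  python3 go.py 0.572 0.185 0.067 1.531
python3 - <<'E'
from h import *
im=wshot('w2');pose=np.load('pics/w2.npy').copy()
cv2.imwrite('pics/w2b.png',cv2.resize(im[100:,80:560],None,fx=1.6,fy=1.6,interpolation=2))
E
```

```text
clock: 3.45
position: [0.5688, 0.1903, 0.0669]
tool_rot: [-3.138, 0.001, 1.54]
force: [-0.5, -0.2, 0.5]
grip_width: 0.0857
finger_force: 0.0
clock 3.45 pos [0.5688 0.1903 0.0669] rot [-3.138e+00  1.000e-03  1.540e+00] q7 -0.17 units [-0.087  0.056 -0.001] twist 0.06 F [-0.5 -0.2  0.5] w 0.0857
```

View pics/w2b.png

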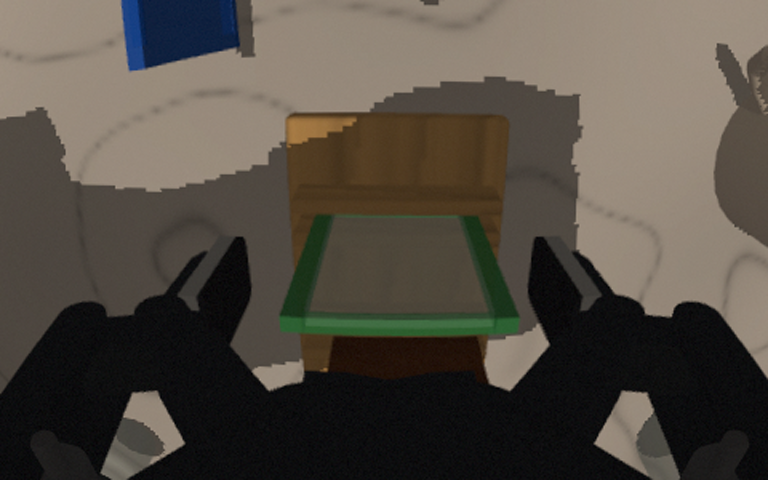

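This shows both pads outside the green edges. The guard is centred about 3 mm to the right of the jaws, as the pose error also says. I'll measure its cross position, correct and close.

Run:
```python
from h import *
im=cv2.imread('pics/w2.png').astype(int);pose=np.load('pics/w2.npy')
g=(im[...,1]-im[...,2]>25)&(im[...,1]-im[...,0]>15);g[:,:200]=0
for u in(300,330,360):print(u,np.where(g[:,u])[0][[0,-1]],np.where(g[200:,u])[0]+200)
v=np.where(g[200:,330])[0]+200
print(onz('wrist',[(257,303.5),(403,303.5)],.097,pose).round(4), onz('wrist',[(330,v.min()),(330,v.max()+1)],.097,pose).round(4))
```

```text
300 [299 308] [299 300 301 302 303 304 305 306 307 308]
330 [235 309] [235 300 301 302 303 304 305 306 307 308 309]
360 [235 308] [235 299 300 301 302 303 304 305 306 307 308]
[[0.5415 0.1866 0.097 ]
 [0.6021 0.1844 0.097 ]] [[0.5724 0.217  0.097 ]
 [0.5716 0.1831 0.097 ]]
```

```bash
python3 -m creep '[[-0.04,0.05,0,0.05,1],[-0.04,0.05,0,0.05,1],[-0.04,0.05,0,0.05,1]]' 30; python3 go.py 0.572 0.1855 0.067 1.531
```

```text
clock: 3.88
position: [0.5736, 0.1873, 0.0691]
tool_rot: [3.141, -0.001, 1.531]
force: [0.2, -0.1, -0.4]
grip_width: 0.0854
finger_force: 0.0
clock 3.875 pos [0.5736 0.1873 0.0691] rot [ 3.141e+00 -1.000e-03  1.531e+00] q7 -0.17 units [-0.031 -0.026  0.034] twist 0.0 F [ 0.2 -0.1 -0.4] w 0.0854
```

```bash
python3 -m creep '[[-0.02,-0.02,0.02,0,0.6],[-0.02,-0.02,0.02,0,0.6],[-0.02,-0.02,0.02,0,0.6],[-0.02,-0.02,0.02,0,0.6],[-0.02,-0.02,0.02,0,0.6]]' 30; python3 -m creep '[[0,0,0,0,0.6],[0,0,0,0,0.6],[0,0,-0.05,0,0.6],[0,0,-0.1,0,0.6]]'; python3 go.py 0.572 0.1855 0.067 1.531
```

```text
clock: 4.5
position: [0.5719, 0.186, 0.0672]
tool_rot: [-3.141, 0.0, 1.531]
force: [-3.1, -0.4, 5.9]
grip_width: 0.0614
finger_force: 31.8
clock: 5.0
position: [0.5721, 0.186, 0.0732]
tool_rot: [-3.142, 0.0, 1.531]
force: [0.9, 0.1, -0.2]
grip_width: 0.0611
finger_force: 32.7
clock 5.0 pos [0.5721 0.186  0.0732] rot [-3.142  0.     1.531] q7 -0.17 units [-0.008 -0.001  0.104] twist 0.0 F [ 0.9  0.1 -0.2] w 0.0611
```

```bash
python3 -m creep '[[0,0,-0.6,0,0.6],[0,0,-1.3,0,0.6],[0,0,-2.0,0,0.6],[0,0,-2.7,0,0.6],[0,0,-3.3,0,0.6]]'; python3 go.py 0.50 -0.1 0.27 1.423
```

```text
clock: 5.62
position: [0.572, 0.186, 0.2729]
tool_rot: [3.141, -0.0, 1.531]
force: [-0.6, 0.3, -1.3]
grip_width: 0.0613
finger_force: 33.2
clock 5.625 pos [0.572  0.186  0.2729] rot [ 3.141 -0.     1.531] q7 -0.26 units [-4.81  -1.012  0.047] twist 0.78 F [-0.6  0.3 -1.3] w 0.0613
```

Run:
```python
from h import *
# press refine from scene/top colour segmentation: reproject the model on top & scene
c,s=np.cos(-.148),np.sin(-.148);Rm=np.array([[c,-s,0],[s,c,0],[0,0,1]]);o=np.array([.5385,-.1966,0])
for n,X in dict(groove=(0,-.055,.015),g1=(-.043,-.055,.047),g2=(.043,-.055,.047),mouth=(-.012,.055,.135),knob=(-.012-.035*np.sin(.349),.055,.135+.035*.94)).items():
    W=o+Rm@X;print(n,W.round(4),proj('top',W).round(1),proj('scene',W).round(1))
```

```text
groove [ 0.5304 -0.251   0.015 ] [[390.  217.8]] [[253.3 280.6]]
g1 [ 0.4879 -0.2447  0.047 ] [[390.1 231.8]] [[241.4 266.4]]
g2 [ 0.5729 -0.2573  0.047 ] [[393.2 202. ]] [[263.4 285.2]]
mouth [ 0.5347 -0.1404  0.135 ] [[355.4 213.2]] [[275.1 231.6]]
knob [ 0.5229 -0.1387  0.1679] [[355.8 216.6]] [[271.2 222.8]]
```

```bash
python3 -m creep '[[-0.95,-0.2,0,0.15,0.6],[-1.9,-0.4,0,0.3,0.6],[-2.85,-0.6,0,0.45,0.6],[-3.8,-0.8,0,0.6,0.6],[-4.8,-1.0,0,0.8,0.6]]'; python3 -m creep '[[0,0,0,0,0.6],[0,0,0,0,0.6]]'
python3 - <<'E'
from h import *
im=wshot('w3');pose=np.load('pics/w3.npy');print(pose)
c,s=np.cos(-.148),np.sin(-.148);Rm=np.array([[c,-s,0],[s,c,0],[0,0,1]]);o=np.array([.5385,-.1966,0])
im=im.copy()
for X in [(-.043,-.055,.047),(.043,-.055,.047),(-.07,-.11,.015),(.07,-.11,.015),(.07,.11,.015),(-.07,.11,.015),(-.012,.055,.135),(-.012-.05*np.sin(.349),.055,.135+.05*.94)]:
    u=proj('wrist',o+Rm@X,pose)[0];print(u.round(1));cv2.circle(im,tuple(int(round(v)) for v in u),2,(0,0,255),-1)
cv2.imwrite('pics/w3b.png',cv2.resize(im,(800,500),interpolation=2))
E
```

```text
clock: 6.25
position: [0.5001, -0.1009, 0.2714]
tool_rot: [3.141, -0.0, 1.419]
force: [1.3, 0.1, -1.3]
grip_width: 0.061
finger_force: 33.2
clock: 6.5
position: [0.5008, -0.0992, 0.2712]
tool_rot: [3.141, -0.0, 1.419]
force: [0.5, 0.4, -1.1]
grip_width: 0.061
finger_force: 33.2
[[ 5.00825698e-01 -9.92044310e-02  2.71229920e-01]
 [ 3.14138628e+00 -3.68726088e-04  1.41949891e+00]]
[329.9 280.1]
[393.  278.5]
[311.4 300. ]
[402.5 297.6]
[416.  153.5]
[308.4 152.6]
[365.1 227.6]
[351.4 249.2]
```

View pics/w3b.png

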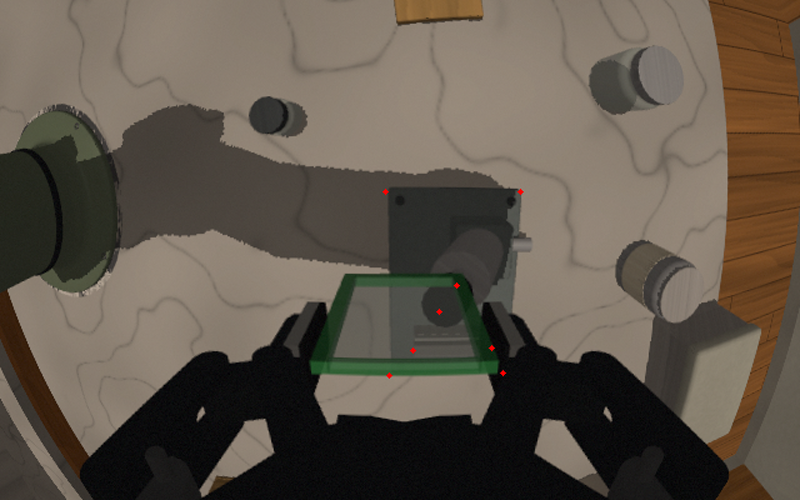

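```bash
python3 -m creep '[[-0.8,0.25,-0.3,0,0.6],[-1.6,0.5,-0.3,0,0.6],[-2.4,0.75,-0.3,0,0.6],[-3.3,1.0,-0.3,0,0.6],[-3.4,1.0,-0.3,0,0.6]]'; python3 -m creep '[[0,0,0,0,0.6],[0,0,0,0,0.6]]'
python3 - <<'E'
from h import *
im=wshot('w4');pose=np.load('pics/w4.npy');print(pose)
c,s=np.cos(-.148),np.sin(-.148);Rm=np.array([[c,-s,0],[s,c,0],[0,0,1]]);o=np.array([.5385,-.1966,0])
im=im.copy()
for X in [(-.043,-.055,.047),(.043,-.055,.047),(-.07,-.11,.015),(.07,-.11,.015),(.07,.11,.015),(-.07,.11,.015),(-.012,.055,.135),(-.012-.05*np.sin(.349),.055,.135+.05*.94)]:
    u=proj('wrist',o+Rm@X,pose)[0];print(u.round(1));cv2.circle(im,tuple(int(round(v)) for v in u),1,(0,0,255),-1)
cv2.imwrite('pics/w4b.png',cv2.resize(im[0:260,180:500],None,fx=2.3,fy=2.3,interpolation=2))
E
```

```text
clock: 7.18
position: [0.5292, -0.3128, 0.2886]
tool_rot: [-3.141, 0.002, 1.417]
force: [0.2, 0.5, -0.1]
grip_width: 0.0613
finger_force: 33.2
clock: 7.42
position: [0.53, -0.3083, 0.2891]
tool_rot: [-3.142, -0.001, 1.422]
force: [0.1, -0.0, -0.7]
grip_width: 0.0611
finger_force: 33.2
[[ 5.30037941e-01 -3.08280436e-01  2.89062299e-01]
 [-3.14158549e+00 -7.50939977e-04  1.42208416e+00]]
[280.8 124.1]
[351.8 123.7]
[265.2 164.3]
[369. 164.]
[369.4   3.7]
[263.9   4.7]
[300.9  12.8]
[275.2  -3.6]
```

View pics/w4b.png

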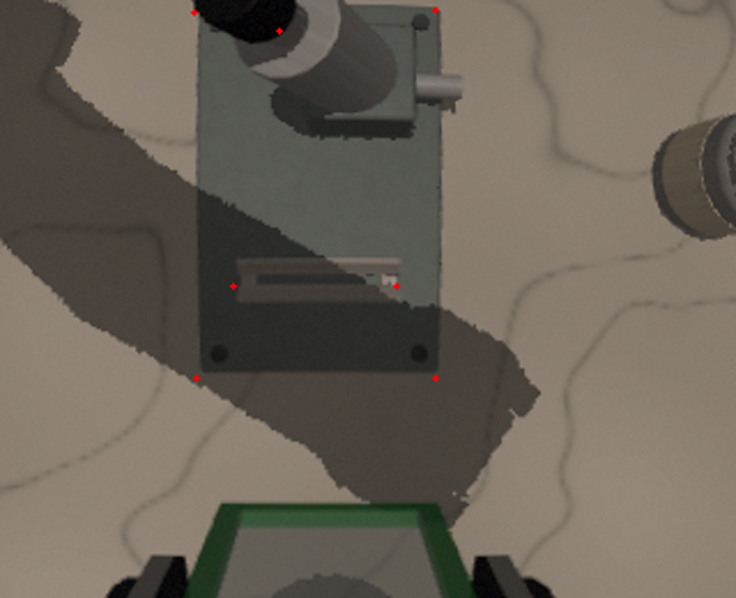

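The lips run from (237,280) to (400,280) in this view, about 6 px above my prediction, and the base edges are clear. I'll refine the press from these.

```bash
cat > pr.py <<'E'
from h import *
from scipy.optimize import least_squares
pose=np.load('pics/w4.npy')
P=np.array([(-.043,-.055,.047),(.043,-.055,.047),(-.07,-.11,.015),(.07,-.11,.015),(.07,.11,.015)])
U=np.array([(237,280),(400.5,279.5),(199,371.5),(438.5,371.5),(439.5,10)])/2.3+[180,0]
def W(x,P):
    return P@R.from_euler('z',x[2]).as_matrix().T+[x[0],x[1],0]
r=least_squares(lambda x:(proj('wrist',W(x,P),pose)-U).ravel(),[.5385,-.1966,-.148])
x=r.x
if __name__=='__main__':
    print(x.round(4),r.fun.round(2));print('groove',W(x,np.array([[0,-.055,.015]])).round(4),'yaw',np.pi/2+x[2]);m=W(x,np.array([[-.012,.055,.135],[-.012-.035*.342,.055,.135+.035*.94]]));print('mouth,knob',m.round(4))
E
python3 pr.py; python3 go.py .5305 -.2485 .15 1.422
python3 - <<'E'
from h import *
im=cv2.imread('pics/w4.png').astype(int);pose=np.load('pics/w4.npy')
g=(im[...,1]-im[...,2]>25)&(im[...,1]-im[...,0]>15)
cols=np.where(g[250:320].any(0))[0];print('green',cols.min(),cols.max())
E
```

```text
[ 0.5416 -0.1944 -0.1531] [-0.35 -0.02 -0.33  0.24  0.13  0.66 -0.01  0.87  0.75 -1.98]
groove [[ 0.5332 -0.2488  0.015 ]] yaw 1.4177019795374373
mouth,knob [[ 0.5381 -0.1383  0.135 ]
 [ 0.5263 -0.1364  0.1679]]
clock 7.475 pos [ 0.53   -0.3084  0.2892] rot [ 3.141e+00 -1.000e-03  1.422e+00] q7 0.53 units [ 0.987 -0.141  2.32 ] twist 0.0 F [ 0.5  0.3 -0.3] w 0.061
green 248 398
```

Run:
```python
from h import *
pose=np.array([[0,0,0],[0,0,0]],float)
for n in('w3','w4'):
    im=cv2.imread(f'pics/{n}.png').astype(int)
    g=(im[...,1]-im[...,2]>25)&(im[...,1]-im[...,0]>15);g[:270]=0
    for u in(290,323,350):
        v=np.where(g[:,u])[0];print(n,u,v.min(),v.max(),onz('wrist',[(u,v.min()),(u,v.max()+1)],-.030,pose).round(4)[:,0])
    r=g[296:300].any(0);c=np.where(r)[0];print(c.min(),c.max(),onz('wrist',[(c.min(),298),(c.max()+1,298)],-.030,pose).round(4)[:,1])
```

```text
w3 290 290 299 [ 0.0027 -0.0022]
w3 323 290 299 [ 0.0029 -0.002 ]
w3 350 290 299 [ 0.0027 -0.0022]
249 397 [-0.0304  0.0309]
w4 290 290 299 [ 0.0027 -0.0022]
w4 323 290 299 [ 0.0029 -0.002 ]
w4 350 290 299 [ 0.0027 -0.0022]
249 397 [-0.0304  0.0309]
```

```bash
python3 -m creep '[[0.5,-0.05,0,0.03,0.6],[0.99,-0.09,0.5,0.03,0.6],[0.99,-0.09,1.3,0.03,0.6],[0.99,-0.09,2.1,0.03,0.6],[0.99,-0.09,2.85,0.03,0.6]]'; python3 -m creep '[[0,0,0,0,0.6],[0,0,0,0,0.6],[0,0,0,0,0.6]]'; python3 go.py .5332 -.2488 .115 1.4177
python3 - <<'E'
from h import *
im=wshot('w5')
cv2.imwrite('pics/w5b.png',cv2.resize(im[110:330,180:470],None,fx=2.6,fy=2.6,interpolation=2))
from pr import W,x
pose=np.load('pics/w5.npy')
for P in [(-.043,-.055,.047),(.043,-.055,.047)]: print(((proj('wrist',W(x,np.array([P])),pose)-[180,110])*2.6).round())
E
```

```text
clock: 8.1
position: [0.5334, -0.2491, 0.1169]
tool_rot: [3.141, -0.0, 1.418]
force: [1.3, -0.8, -1.0]
grip_width: 0.0614
finger_force: 33.2
clock: 8.48
position: [0.5339, -0.2507, 0.1201]
tool_rot: [3.139, 0.0, 1.416]
force: [0.5, 0.2, -0.5]
grip_width: 0.0612
finger_force: 33.4
clock 8.475 pos [ 0.5339 -0.2507  0.1201] rot [3.139 0.    1.416] q7 0.53 units [ 0.03  -0.017  0.084] twist -0.01 F [ 0.5  0.2 -0.5] w 0.0612
[[211. 263.]]
[[524. 262.]]
```

View pics/w5b.png

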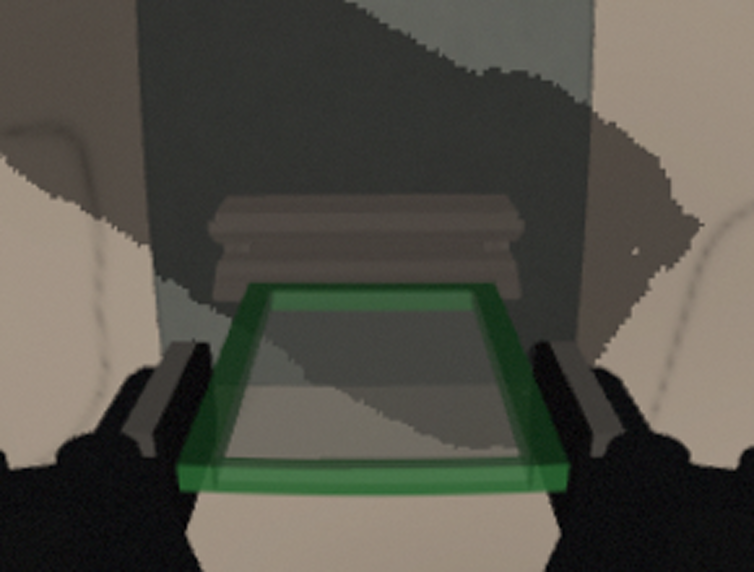

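Groove prediction (211–524, row 263) matches the picture and the guard hangs over it, so I'm lowering it.

```bash
python3 -m creep '[[0.015,-0.01,0.15,0,0.6],[0.015,-0.01,0.3,0,0.6],[0.015,-0.01,0.45,0,0.6],[0.015,-0.01,0.6,0,0.6],[0.015,-0.01,0.7,0,0.6]]'; python3 -m creep '[[0,0,0,0,0.6],[0,0,0,0,0.6]]'; python3 go.py .5332 -.2488 .07 1.4177
```

```text
clock: 9.15
position: [0.5324, -0.2494, 0.0753]
tool_rot: [-3.141, -0.0, 1.416]
force: [0.3, 1.2, 1.5]
grip_width: 0.061
finger_force: 33.5
clock: 9.4
position: [0.5324, -0.2495, 0.0761]
tool_rot: [-3.141, -0.0, 1.416]
force: [-0.0, 1.5, -1.7]
grip_width: 0.0611
finger_force: 33.3
clock 9.4 pos [ 0.5324 -0.2495  0.0761] rot [-3.141 -0.     1.416] q7 0.56 units [0.014 0.011 0.102] twist -0.02 F [-0.   1.5 -1.7] w 0.0611
```

```bash
python3 -m creep '[[0,0,0.05,0,0.6],[0,0,0.09,0,0.6],[0,0,0.09,0,0.6]]'; python3 -m creep '[[0,0,0.03,0,0.6],[0,0,0.03,0,0.6]]';python3 -m creep '[[0,0,0.03,0,0.6],[0,0,0.03,0,0.6]]'
python3 - <<'E'
from h import *
im=wshot('w6')
cv2.imwrite('pics/w6b.png',cv2.resize(im[110:330,180:470],None,fx=2.6,fy=2.6,interpolation=2))
E
```

```text
clock: 9.78
position: [0.5326, -0.2495, 0.0706]
tool_rot: [-3.142, -0.0, 1.416]
force: [1.7, 2.2, -2.1]
grip_width: 0.0613
finger_force: 33.4
clock: 10.02
position: [0.5326, -0.2499, 0.0701]
tool_rot: [3.141, -0.0, 1.415]
force: [-6.0, 4.9, 24.0]
grip_width: 0.0617
finger_force: 35.5
clock: 10.28
position: [0.5326, -0.2504, 0.0692]
tool_rot: [3.14, 0.0, 1.415]
force: [-11.4, 5.9, 41.5]
grip_width: 0.0615
finger_force: 37.9
```

```bash
python3 -m creep '[[0,0,-0.04,0,0.6],[0,0,-0.04,0,0.6]]'
```

```text
clock: 10.58
position: [0.5326, -0.2498, 0.0697]
tool_rot: [3.141, 0.0, 1.415]
force: [-0.1, -0.1, -0.2]
grip_width: 0.0615
finger_force: 34.2
```

View pics/w6b.png

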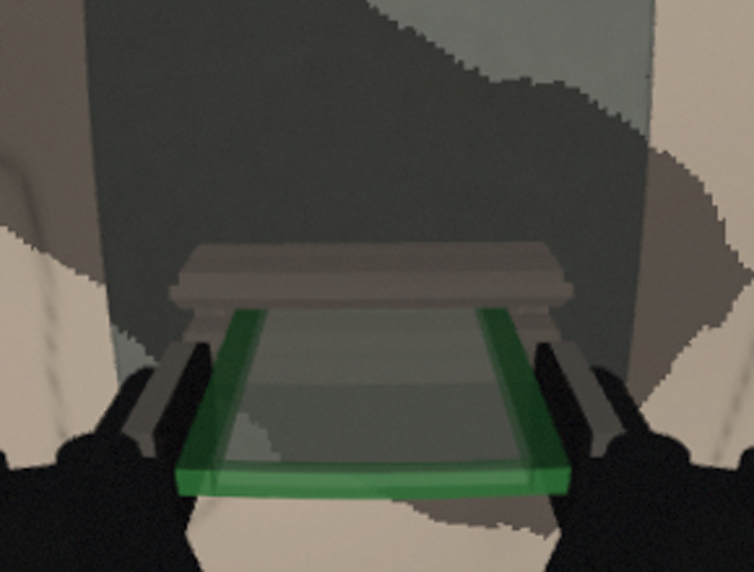

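The guard's lower part has disappeared between the lips, it took a firm 41 N on the floor, and it's centred on the cheeks at about column 372. Releasing it and lifting clear.

```bash
python3 -m creep '[[0,0,0,0,1],[0,0,0,0,1],[0,0,0,0,1],[0,0,0,0,1],[0,0,0,0,1]]'; python3 -m creep '[[0,0,-0.4,0,1],[0,0,-1.0,0,1],[0,0,-1.8,0,1],[0,0,-2.6,0,1],[0,0,-3.4,0,1]]'; python3 go.py 0.5263 -0.1364 .26 -0.1531; python3 go.py 0.5263 -0.1364 .26 2.9885
```

```text
clock: 11.2
position: [0.5325, -0.2496, 0.0695]
tool_rot: [3.142, 0.0, 1.415]
force: [-0.5, 0.2, -0.1]
grip_width: 0.0855
finger_force: 0.0
clock: 11.82
position: [0.5323, -0.2495, 0.2752]
tool_rot: [3.142, 0.0, 1.415]
force: [0.3, 0.7, -0.2]
grip_width: 0.0851
finger_force: 0.0
clock 11.825 pos [ 0.5323 -0.2495  0.2752] rot [3.142 0.    1.415] q7 0.44 units [ 1.847 -0.391  0.253] twist 11.23 F [ 0.3  0.7 -0.2] w 0.0851
clock 11.825 pos [ 0.5323 -0.2495  0.2752] rot [3.142 0.    1.415] q7 0.44 units [ 1.847 -0.391  0.253] twist -11.27 F [ 0.3  0.7 -0.2] w 0.0851
```

```bash
python3 -m creep '[[0.37,-0.08,0,1.2,1],[0.74,-0.16,0,2.4,1],[1.1,-0.24,0,3.6,1],[1.5,-0.32,0,4.8,1],[1.85,-0.39,0.2,6,1]]'; python3 -m creep '[[0,0,0,1.2,1],[0,0,0,2.4,1],[0,0,0,3.6,1],[0,0,0,4.8,1],[0,0,0,5.23,1]]'; python3 -m creep '[[0,0,0,0,1],[0,0,0,0,1]]'; python3 go.py 0.5263 -0.1364 .157 -0.1531
python3 - <<'E'
from h import *
from pr import W,x
im=wshot('w7').copy();pose=np.load('pics/w7.npy')
a=np.array([-np.sin(.349),0,np.cos(.349)]);m=np.array([-.012,.055,.135])
P=[m+a*.05,m+a*.02]+[m+a*h+r*(np.cos(t)*np.array([a[2],0,-a[0]])+np.sin(t)*np.array([0,1,0])) for h,r in((.05,.015),(0,.024)) for t in np.arange(0,6.28,.39)]+[(-.031,-.055,.1),(.031,-.055,.1)]
for u in proj('wrist',W(x,np.array(P)),pose): cv2.circle(im,tuple(int(round(v)) for v in u),1,(0,0,255),-1)
cv2.imwrite('pics/w7b.png',cv2.resize(im[60:340,140:500],None,fx=2.1,fy=2.1,interpolation=2))
E
```

```text
clock: 12.45
position: [0.5268, -0.1355, 0.2619]
tool_rot: [3.141, -0.001, 0.572]
force: [1.3, 1.0, -0.9]
grip_width: 0.0852
finger_force: 0.0
clock: 13.08
position: [0.5266, -0.1362, 0.2614]
tool_rot: [3.141, 0.0, -0.156]
force: [-0.4, 0.5, 0.7]
grip_width: 0.0851
finger_force: 0.0
clock: 13.32
position: [0.5266, -0.1363, 0.2615]
tool_rot: [-3.141, -0.0, -0.151]
force: [-0.3, -1.1, 0.1]
grip_width: 0.0854
finger_force: 0.0
clock 13.325 pos [ 0.5266 -0.1363  0.2615] rot [-3.141 -0.    -0.151] q7 -1.08 units [-0.004  0.003  1.742] twist 0.02 F [-0.3 -1.1  0.1] w 0.0854
```

View pics/w7b.png

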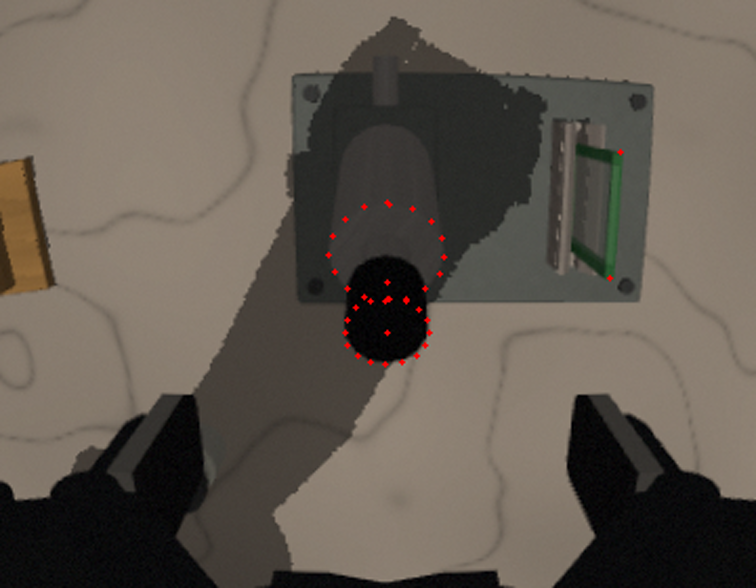

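The model overlay matches the knob, the mouth and the guard, which stands upright in the groove at (615,215). Descending on the knob and closing.

```bash
python3 -m creep '[[0,0,0.5,0.02,1],[0,0,1.0,0.02,1],[0,0,1.5,0.02,1],[0,0,1.74,0.02,1],[0,0,1.74,0.02,1]]' 40; python3 go.py 0.5263 -0.1364 .157 -0.1531; python3 -m creep '[[0,0,0,0,0.25],[0,0,0,0,0.25],[0,0,0,0,0.25],[0,0,0,0,0.25],[0,0,0,0,0.25]]';python3 -m creep '[[0,0,0,0,0.25],[0,0,0,0,0.25],[0,0,0,0,0.25]]'; python3 go.py 0.5263 -0.1364 .157 -0.1531
```

```text
clock: 14.0
position: [0.5264, -0.1365, 0.1569]
tool_rot: [3.141, 0.001, -0.155]
force: [0.9, 0.0, 0.3]
grip_width: 0.0856
finger_force: 0.0
clock 14.0 pos [ 0.5264 -0.1365  0.1569] rot [ 3.141e+00  1.000e-03 -1.550e-01] q7 -0.97 units [-0.002 -0.001 -0.001] twist -0.02 F [0.9 0.  0.3] w 0.0856
clock: 14.62
position: [0.5268, -0.1365, 0.1577]
tool_rot: [-3.142, -0.001, -0.155]
force: [-1.5, -0.0, 7.8]
grip_width: 0.0288
finger_force: 38.9
clock: 15.0
position: [0.5268, -0.1366, 0.1577]
tool_rot: [-3.142, -0.001, -0.155]
force: [-1.8, -1.1, 8.4]
grip_width: 0.0287
finger_force: 38.9
clock 15.0 pos [ 0.5268 -0.1366  0.1577] rot [-3.142e+00 -1.000e-03 -1.550e-01] q7 -0.97 units [-0.008 -0.001  0.011] twist -0.02 F [-1.8 -1.1  8.4] w 0.0287
```

Gripped with small side force. Now drawing it along the bore in small steps.

```bash
python3 -m creep '[[-0.01,0,-0.04,0,0.25],[-0.03,0,-0.08,0,0.25],[-0.044,0,-0.12,0,0.25],[-0.057,0,-0.157,0,0.25],[-0.057,0,-0.157,0,0.25]]'; python3 go.py 0.5263 -0.1364 .157 -0.1531
```

```text
clock: 15.62
position: [0.5233, -0.1359, 0.1668]
tool_rot: [3.141, -0.001, -0.155]
force: [1.7, -2.6, -0.0]
grip_width: 0.029
finger_force: 40.4
clock 15.625 pos [ 0.5233 -0.1359  0.1668] rot [ 3.141e+00 -1.000e-03 -1.550e-01] q7 -0.98 units [0.05  0.    0.164] twist -0.02 F [ 1.7 -2.6 -0. ] w 0.029
```

```bash
python3 -m creep '[[-0.03,0,-0.08,0,0.25],[-0.058,0,-0.16,0,0.25],[-0.087,0,-0.24,0,0.25],[-0.116,0,-0.32,0,0.25],[-0.116,0,-0.32,0,0.25]]'; python3 -m creep '[[-0.03,0,-0.08,0,0.25],[-0.058,0,-0.16,0,0.25],[-0.085,0,-0.235,0,0.25],[-0.112,0,-0.306,0,0.25],[-0.112,0,-0.306,0,0.25]]';python3 -m creep '[[0,0,0,0,0.25],[0,0,0,0,0.25]]'; python3 go.py 0.5263 -0.1364 .157 -0.1531
python3 - <<'E'
from h import *
from pr import W,x
im=wshot('w8').copy();pose=np.load('pics/w8.npy')
t=grab_frame('scene')
a=np.array([-np.sin(.349),0,np.cos(.349)]);m=np.array([-.012,.055,.135])
u=proj('scene',W(x,np.array([m,m+a*.085])));print((u-[225,180])*5)
A=cv2.resize(t[180:270,225:325],None,fx=4,fy=5,interpolation=2)
B=cv2.resize(im[60:285,210:410],(400,450),interpolation=2)
for p in proj('wrist',W(x,np.array([m+r*.024*(np.cos(t)*np.array([a[2],0,-a[0]])+np.sin(t)*np.array([0,1,0])) for r in(1,) for t in np.arange(0,6.28,.4)])),pose): cv2.circle(B,(int((p[0]-210)*2),int((p[1]-60)*2)),1,(0,0,255),-1)
cv2.imwrite('pics/w8b.png',np.hstack([A,B]))
E
```

```text
clock: 16.25
position: [0.5163, -0.1347, 0.1861]
tool_rot: [-3.141, -0.0, -0.155]
force: [1.7, -2.8, -1.2]
grip_width: 0.0287
finger_force: 41.1
clock: 16.88
position: [0.5096, -0.1336, 0.2044]
tool_rot: [-3.141, -0.0, -0.155]
force: [1.3, -2.5, -2.1]
grip_width: 0.0288
finger_force: 41.0
clock: 17.12
position: [0.5097, -0.1337, 0.204]
tool_rot: [3.142, 0.0, -0.155]
force: [2.2, -2.1, -1.6]
grip_width: 0.0289
finger_force: 41.0
clock 17.125 pos [ 0.5097 -0.1337  0.204 ] rot [ 3.142  0.    -0.155] q7 -1.02 units [0.281 0.002 0.783] twist -0.02 F [ 2.2 -2.1 -1.6] w 0.0289
[[256.91501278 257.79058298]
 [209.49249512 148.30686052]]
```

View pics/w8b.png

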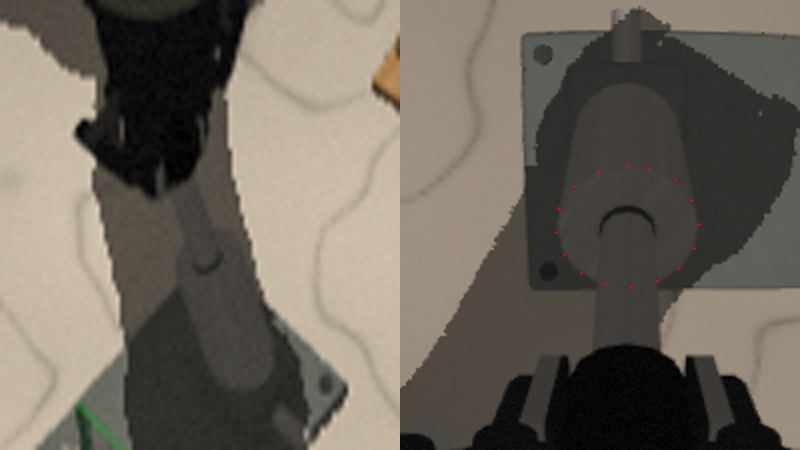

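The ring shows as a dark arc at the mouth in both views (wrist crop (628,215), scene crop (208,262)). The measured draw is 49 mm and the side force is about 3 N, so I'm handing in.

```bash
python3 -m creep '[[0,0,0,0,0.25],[0,0,0,0,0.25]]'; python3 -c "
from workcell import bot;print(bot.job_done())"
```

```text
clock: 17.48
position: [0.5097, -0.1337, 0.204]
tool_rot: [3.142, 0.0, -0.155]
force: [1.2, -1.3, -3.0]
grip_width: 0.0288
finger_force: 41.0
the job is handed in; nothing more can be done
None
```

I handed the job in at 17.5 s: the guard stands released in the groove, and the plunger is held about 49 mm out with its ring level with the barrel's mouth; no verdict was returned.

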